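# Open the carton and make up the set of four furniture legs

### The job

Fold both top flaps of the carton back, well past upright, and leave them so; then you can see which of its four cells is still empty. Stand the spare furniture leg that lies on the table upright on its square end on the table and let go of it, so that you can take it again from above by its neck, then lower it into the empty cell until it stands on the bottom of the carton, without dropping it. Leave the three legs already packed and everything else where they are.

Things in the scene. Friction and masses are not known exactly. Their poses are not given: they have to be found in the camera images.
- carton: Plain corrugated shipping carton, fixed to the table, 156 x 156 mm and 138 mm high, walls 4 mm thick. Origin under its centre, z up, x toward its left flap, y toward the robot's side. Two short flaps hang folded down outside the walls at y = +-78 mm and reach 16 mm out.
- carton_cells (a point): Centre of the carton's inside bottom, 4 mm above the table. A cross partition of 3 mm boards, its top edge 68 mm above the table, makes four cells, each 72.5 mm square, with centres at x = +-37.5, y = +-37.5 mm of the carton's frame. Three cells hold a leg, one is empty.
- flap_left (a joint): Carton's left top flap, a 68 x 150 x 3.5 mm board of 20 g. Hinge along the carton's y axis at x = +76, z = 138 mm of its frame. In rad: 0 closed, pointing to the carton's middle, 1.57 upright, 3.14 level outside; stop at 3.9. Starts at 0.65 to 1.0: a gap of 43 mm or more between the flaps. Moves at 0.3 N along its arc and stays where left; a level push on the low edge can jam by friction.
- flap_right (a joint): Carton's right top flap, a 68 x 150 x 3.5 mm board of 20 g. Hinge along the carton's y axis at x = -76, z = 138 mm of its frame. In rad: 0 closed, pointing to the carton's middle, 1.57 upright, 3.14 level outside; stop at 3.9. Starts at 0.65 to 1.0: a gap of 43 mm or more between the flaps. Moves at 0.3 N along its arc and stays where left; a level push on the low edge can jam by friction.
- flap_left_edge (a point): Middle of the free edge of the left flap (the one on the robot's left).
- flap_right_edge (a point): Middle of the free edge of the right flap.
- spare_leg: Wooden furniture leg, 125 mm long, 0.11 to 0.23 kg: square block 58 x 58 x 62 mm, collar of diameter 51 mm up to 70 mm, then a round neck, diameter 30 mm from 76 mm to the tip. Origin: centre of the flat square end; z toward the tip, x and y square to the block. It lies on a side of the block left of the carton, axis 29 mm above the table, neck roughly toward the carton.
- packed_leg_1: Wooden furniture leg like the spare one, 125 mm long. Already packed: stands on its square end in a cell of the carton, neck up, roughly square to the cell, its tip 129 mm above the table. Origin under its square end, z up along the leg.
- packed_leg_2: Wooden furniture leg like the spare one, 125 mm long. Already packed: stands on its square end in a cell of the carton, neck up, roughly square to the cell, its tip 129 mm above the table. Origin under its square end, z up along the leg.
- packed_leg_3: Wooden furniture leg like the spare one, 125 mm long. Already packed: stands on its square end in a cell of the carton, neck up, roughly square to the cell, its tip 129 mm above the table. Origin under its square end, z up along the leg.
- offcut_3: Plain pale wooden block, 50 x 110 x 50 mm, lying on the table; a bystander. Origin under its centre.
- masking_tape: Roll of masking tape, about 110 mm across and 25 mm high, lying flat; a bystander. Origin under its centre.
- tape_measure: Tape measure, 40 x 82 x 72 mm, standing; a bystander. Origin under its centre.
- pliers: Pliers, 42 x 186 x 14 mm, lying flat; a bystander. Origin under its centre.
- spring_clamp: Spring clamp, 65 x 125 x 25 mm, lying flat; a bystander. Origin under its centre.

How it is judged:
By the outcome, as a careful person would: the job done as asked, in the order asked, and still so for the second after the job is handed in, with the robot touching nothing.
It also fails if it takes over 72 s, if anything falls off the work surface, if the arm or the gripper's body presses on something with over 40 N, if the wrist force passes 120 N, or if a joint passes its speed limit or range.

### The arm

A 7-joint arm with a two-finger parallel gripper is mounted at the origin on the work surface; the furniture and walls round the work are solid. World frame = base frame: x ahead of the robot, y to its left, z up, the work surface at z = 0. Lengths are in m, angles in rad, forces in N, time in s.
With the tool pointing down it reaches from about 0.375 to 0.925 m from the base axis. Payload 3.1 kg.
Tool frame: the origin (TCP) lies on the centre line of the jaws, within the pads' length; the fingertips stand 22 mm ahead of it and the grasp point (between the pads) lies 3 mm ahead of it; z points along the fingers, y is the line along which they close (so a half turn about z gives the same grasp; the last joint's range is limited). The gripper opens to 85 mm and grips with 20 to 120 N. Pads are 22 mm wide; open, the fingers measure 114 mm over their backs; the gripper's body (76 mm by 85 mm) begins 54 mm behind the grasp point. The pads swing forward as they close: fully open they stand 13 mm farther back than shut.
Start: joints at [1.168, 0.383, 0.044, 1.598, -0.018, 1.161, -0.05], TCP at [0.195, -0.62, 0.253] pointing down, gripper open.
Joint ranges: [-2.61, 2.61], [-0.41, 2.15], [-1.48, 1.57], [0, 2.5], [-1.57, 4.71], [0.05, 1.97], [-2.85, 2.85]. Speed limits (rad/s): [2.79, 2.79, 3.14, 3.14, 3.14, 3.14, 3.14].

### API

Orientations are given as a rotation vector (axis times angle).
In Python, from workcell import arm, set_gripper, vision, finder gives the robot as it stands. Calls block until the motion is done:
- arm.move_ptp(position, orientation): joint-space move of the TCP to a pose.
- arm.line_to(position, max_speed=0.15, ori=None, contact_N=None): straight line of the TCP; ori=None keeps the orientation; max_speed is the mean speed in m/s. With contact_N (N) it stops when the force on the tool has changed by that much, and returns True; else False.
- arm.movej(angles): joint-space move.
- set_gripper(opening, f_grip=None): opening from 0.0 (shut) to 1.0 (fully open); f_grip is the grip in N (None keeps the last); returns when the fingers have stopped.
- arm.sleep(seconds).
- arm.ik(position, orientation): joint angles nearest the present ones, or None.
- arm.sense(): the state.
- vision.capture(name): name is "scene" or "top" or "wrist"; returns the picture (384x512x3 uint8, red, green, blue); there is no depth.
- vision.calibration(name): a dict with "vfov" (degrees; the focal length in pixels is half the picture's height over the tangent of half this angle, whatever the lens; pixels are square), "cx", "cy" (the principal point, pixels), "xyz" and "rotation" of the camera in the world; the wrist camera has in their place "tool_from_camera" (4x4, takes a point from camera to tool coordinates, whose origin is the TCP and whose axes are the flange's). Camera axes: x right, y up, looking along -z (the intrinsics and any distortion apply to the point x, -y, -z); pixel columns grow to the right and rows downward; lengths in m; the calibration is good to about 2 mm. A picture is of the moment at which its call begins: read the wrist's pose just before it. calibration takes no time and is no camera call.
A pose or a line that the arm cannot do raises arm.PlanningError and nothing moves.
- arm.sign_off(): hands the job in; it is judged then, once.
Trained networks look in the newest picture that a camera, given by its name, has taken for a name from the list of things; names that differ only in an ending like _2 or _b are one class to them, and where a whole thing is asked for, a point or a joint stands for the part that bears it (a point fixed in the world has none). Each returns a list of dicts, best first, with "confidence" (0 to 1); they miss things now and then, are a little off and sometimes report something else, mostly with a low value. They report only what shows in the picture. A call takes as long as a camera call.
- finder.find_in(camera, label): "centre" ([x, y, z] in m, in world coordinates, good to about 4 mm: the middle of the surface that is visible of it).
- finder.cut_out(camera, label): "region" (384x512 bool, what is visible of it).
- finder.pinpoint(camera, label): "centre" ([x, y, z] in m, in world coordinates, good to about 4 mm: a listed point, or the origin of a listed thing).
The state is a dict: "t": time; "joint_positions": joint angles; "joint_vel": joint speeds; "effort": joint torques, N m; "tcp_pos": TCP position; "tool_rot": TCP orientation; "contact_force": force on the tool from outside, world axes, zero at the start; "moment": the same for the moment, N m; "finger_gap": opening from 0.0 (shut) to 1.0 (fully open); "gripper_force": force on a finger pad.
Only numpy, scipy, OpenCV 4.12 (cv2) and the standard library are available. Lean on these libraries where they do the work, as an engineer would, in place of code of your own. Each camera call takes 0.05 s, during which the arm holds its last target. There are 200 camera calls.

## Working session

There is one attempt and no reset: what is moved stays moved. The work goes in short steps, each a Python script; the robot and the scene stay as the last script left them, time stands still between calls to the robot, and variables do not carry over. Pictures are saved under pics/ and viewed, at most 10 in all, crops included, and the job is handed in when it is done.

```bash
ls; mkdir -p pics
python3 - <<'E'
from workcell import arm, set_gripper, vision, finder
import cv2, numpy as np
a=vision.capture("scene"); b=vision.capture("top")
cv2.imwrite("pics/s0.png",a[...,::-1]); cv2.imwrite("pics/t0.png",b[...,::-1])
for c in("scene","top"):
  print(c,vision.calibration(c))
  for l in ["carton","carton_cells","flap_left_edge","flap_right_edge","spare_leg","packed_leg_1"]:
    print(l,[(np.round(d["centre"],3).tolist(),round(d["confidence"],2)) for d in finder.pinpoint(c,l)][:4])
  print("find",[(np.round(d["centre"],3).tolist(),round(d["confidence"],2)) for d in finder.find_in(c,"spare_leg")][:4])
s=arm.sense(); print(s["t"],s["tcp_pos"],s["tool_rot"],s["joint_positions"])
E
```

```text
pics
workcell.py
scene {'vfov': 56.26682632005852, 'cx': 254.07018668599773, 'cy': 193.1417609389164, 'xyz': array([0.09173507, 0.6491062 , 0.86308505]), 'rotation': array([ 0.28800018, -1.01507241, -2.41850735])}
carton [([0.626, -0.113, -0.001], 0.91)]
carton_cells []
flap_left_edge [([0.61, -0.09, 0.182], 0.93)]
flap_right_edge [([0.63, -0.142, 0.186], 0.69)]
spare_leg [([0.375, 0.271, 0.03], 0.55)]
packed_leg_1 []
find [([0.381, 0.245, 0.054], 0.97)]
top {'vfov': 56.70922093033026, 'cx': 253.49339441118983, 'cy': 191.30897612874801, 'xyz': array([0.33784917, 0.01058722, 1.16816125]), 'rotation': array([ 0.12235534, -0.10972258, -1.59338469])}
carton [([0.621, -0.115, 0.001], 0.65), ([0.301, 0.208, 0.001], 0.23)]
carton_cells [([0.391, 0.084, -0.0], 0.7), ([0.621, -0.113, 0.004], 0.64), ([0.617, -0.115, -0.0], 0.62)]
flap_left_edge [([0.61, -0.086, 0.182], 0.88)]
flap_right_edge [([0.627, -0.141, 0.186], 0.7)]
spare_leg [([0.374, 0.271, 0.027], 0.66), ([0.647, -0.298, -0.001], 0.54)]
packed_leg_1 [([0.603, -0.166, 0.004], 0.77), ([0.477, 0.032, 0.002], 0.67)]
find [([0.386, 0.221, 0.059], 0.95), ([0.616, -0.106, 0.143], 0.44)]
0.8 [ 0.19506613 -0.62006305  0.25330758] [3.10511895e+00 4.76985720e-01 2.30239257e-05] [ 1.16820634  0.3828662   0.04393559  1.59786565 -0.01789271  1.16120004
 -0.0498639 ]
```

View images.

View pics/s0.png

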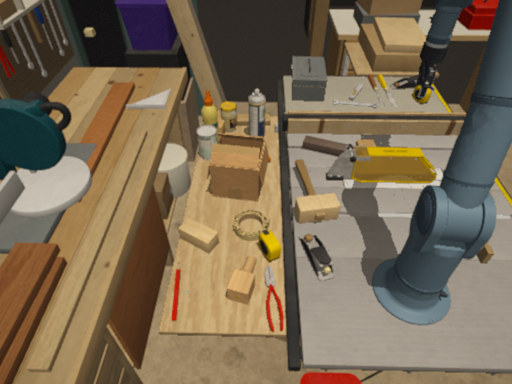

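View pics/t0.png

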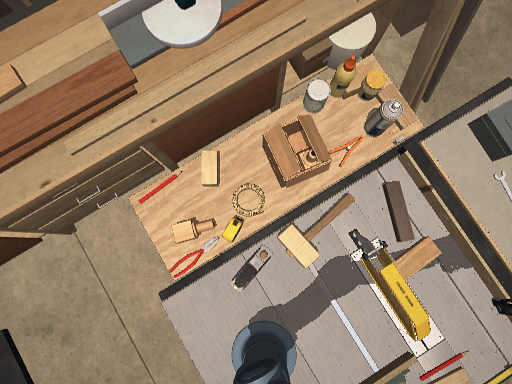

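```bash
cat > h.py <<'E'
from workcell import arm, set_gripper, vision, finder
import numpy as np, cv2
from scipy.spatial.transform import Rotation as Ro
def down(yaw): return (Ro.from_euler('z',yaw)*Ro.from_matrix(np.diag([1.,-1,-1]))).as_rotvec()
def st(*k):
    s=arm.sense(); print('t',round(float(s['t']),2),np.round(s['tcp_pos'],3),'F',np.round(s['contact_force'],1),'gap',np.round(s['finger_gap'],3)); return s
def pins(cam,l): return [(np.round(d["centre"],3).tolist(),round(float(d["confidence"]),2)) for d in finder.pinpoint(cam,l)][:5]
def fnd(cam,l): return [(np.round(d["centre"],3).tolist(),round(float(d["confidence"]),2)) for d in finder.find_in(cam,l)][:5]
def save(cam,name):
    a=vision.capture(cam); cv2.imwrite(f"pics/{name}.png",a[...,::-1]); return a
C=np.array([.621,-.114]); YAW=np.deg2rad(108.6)
def cw(x,y,z):
    c,s=np.cos(YAW),np.sin(YAW); return np.array([C[0]+c*x-s*y,C[1]+s*x+c*y,z])
E
python3 - <<'E'
from h import *
tip=.022
for y in (YAW,YAW-np.pi,YAW-np.pi/2):
    for x,z in((0,.28),(.108,.155),(-.108,.155)):
        q=arm.ik(cw(x,0,z+tip),down(y)); print(round(y,2),x,None if q is None else np.round(q,2))
# horizontal standing candidates
for px,py in((.42,.2),(.45,.12),(.5,.1),(.45,.25),(.5,.2)):
    for a in np.deg2rad(range(-90,91,30)):
        d=np.array([np.cos(a),np.sin(a),0])
        # tool z=d, tool x=+Z or -Z
        for sx in(1,-1):
            X=np.array([0,0,sx]);R=np.stack([X,np.cross(d,X),d],1)
            q=arm.ik([px,py,.1],Ro.from_matrix(R).as_rotvec())
            if q is not None: print('hor',px,py,round(np.rad2deg(a)),sx,np.round(q,2))
st()
E
```

```text
1.9 0 [ 0.59  0.38 -0.6   1.56  0.22  1.27  0.28]
1.9 0.108 [ 0.46  0.42 -0.63  1.8   0.28  1.02  0.05]
1.9 -0.108 [ 0.64  0.59 -0.53  1.53  0.32  1.11  0.37]
-1.25 0 [ 0.3   0.32 -0.23  1.58  0.08  1.25 -2.76]
-1.25 0.108 [-1.    0.83  1.37  1.86 -0.87  1.23 -2.16]
-1.25 -0.108 [ 0.27  0.53 -0.01  1.55  0.01  1.06 -2.56]
0.32 0 [ 0.42  0.34 -0.39  1.57  0.13  1.25 -1.23]
0.32 0.108 [ 0.38  0.39 -0.51  1.8   0.23  1.   -1.47]
0.32 -0.108 [ 0.45  0.54 -0.26  1.54  0.15  1.08 -1.09]
hor 0.42 0.2 -90 1 [-0.97  1.04  0.04  1.64  0.67  1.93  1.89]
hor 0.42 0.2 -90 -1 [-0.97  1.04  0.04  1.64  0.67  1.93 -1.26]
hor 0.42 0.2 -60 1 [-0.96  0.95 -0.17  1.92  1.07  1.83  1.74]
hor 0.42 0.2 -60 -1 [-0.96  0.95 -0.17  1.92  1.07  1.83 -1.4 ]
hor 0.42 0.2 -30 1 [-0.85  0.95 -0.39  2.23  1.53  1.88  1.56]
hor 0.42 0.2 -30 -1 [-0.85  0.95 -0.39  2.23  1.53  1.88 -1.58]
hor 0.42 0.2 60 1 [ 1.55  1.82 -1.08  2.41 -0.4   0.15  0.94]
hor 0.42 0.2 60 -1 [ 1.55  1.82 -1.08  2.41 -0.4   0.15 -2.21]
hor 0.42 0.2 90 1 [ 0.78  1.06 -0.65  2.12 -1.05  1.1   1.26]
hor 0.42 0.2 90 -1 [ 0.34  0.91 -0.2   2.14 -1
[... 2390 characters left out ...]
17  1.82  1.21  1.84 -1.3 ]
hor 0.5 0.2 -30 1 [-0.68  0.95 -0.39  2.15  1.73  1.87  1.69]
hor 0.5 0.2 -30 -1 [-0.68  0.95 -0.39  2.15  1.73  1.87 -1.45]
hor 0.5 0.2 0 1 [-0.98  0.94  0.04  2.44  2.18  1.68  1.36]
hor 0.5 0.2 0 -1 [-0.98  0.94  0.04  2.44  2.18  1.68 -1.78]
hor 0.5 0.2 30 1 [-0.15  0.97 -0.17  2.5   3.42  1.84  1.79]
hor 0.5 0.2 30 -1 [-0.15  0.97 -0.17  2.5   3.42  1.84 -1.35]
hor 0.5 0.2 60 1 [ 1.33  1.71 -1.14  2.26 -1.01  0.23  1.4 ]
hor 0.5 0.2 60 -1 [ 1.22  1.52 -1.05  2.27 -1.39  0.43 -1.45]
hor 0.5 0.2 90 1 [ 0.73  1.1  -0.68  1.95 -1.03  1.12  1.13]
hor 0.5 0.2 90 -1 [ 0.29  0.94 -0.18  1.97 -1.36  1.47 -1.83]
t 0.8 [ 0.195 -0.62   0.253] F [-0.2  0.5  0.6] gap 1.001
```

```bash
cat > flap.py <<'E'
from h import *
tip=.022
def flap(s,th0):
    p=[]
    for th in np.linspace(th0,np.pi/2,4): p.append((76-68*np.cos(th)-11,138+68*np.sin(th)-25))
    for th in np.linspace(np.pi/2,2.95,6)[1:]: p.append((76-43*np.cos(th)-11,138+43*np.sin(th)))
    for x,z in p:
        if arm.line_to(cw(s*x/1e3,0,z/1e3+tip),max_speed=.2,contact_N=12): print('CONTACT',s,x,z); st(); return
    st()
    arm.line_to(cw(s*p[-1][0]/1e3,0,.215+tip),max_speed=.25)
E
python3 - <<'E'
from flap import *
set_gripper(0.0)
arm.move_ptp(cw(-.002,0,.29),down(YAW)); st()
r=arm.line_to(cw(-.002,0,.158+tip),max_speed=.2,contact_N=5); print(r); st()
if not r:
    flap(1,.7)
    arm.line_to(cw(-.002,0,.215+tip),max_speed=.25)
    r=arm.line_to(cw(-.002,0,.158+tip),max_speed=.2,contact_N=5); print(r)
    if not r: flap(-1,.75)
save("top","t1"); st()
for l in("flap_left_edge","flap_right_edge","packed_leg_1","carton","carton_cells"): print(l,pins("top",l))
E
```

```text
t 3.92 [ 0.621 -0.118  0.29 ] F [-0.1 -0.7 -1. ] gap 0.004
False
t 4.62 [ 0.622 -0.116  0.181] F [ 0.7 -1.  -0.9] gap -0.001
t 6.88 [ 0.586 -0.012  0.168] F [-0.5 -0.6 -0.4] gap 0.0
True
t 8.14 [ 0.622 -0.114  0.222] F [ 0.1 -0.   0.5] gap -0.002
flap_left_edge [([0.564, 0.022, 0.144], 0.56)]
flap_right_edge []
packed_leg_1 [([0.573, -0.102, 0.004], 0.84), ([0.644, -0.067, 0.002], 0.75), ([0.6, -0.164, 0.004], 0.56)]
carton [([0.621, -0.116, -0.004], 0.6)]
carton_cells [([0.621, -0.113, 0.006], 0.72)]
```

Run:
```python
from flap import *
print(fnd("top","flap_right"))
r=arm.line_to(cw(.015,0,.222),max_speed=.15)
r=arm.line_to(cw(.015,0,.158+tip),max_speed=.12,contact_N=10); print(r);st()
if not r:
    arm.line_to(cw(-.005,0,.158+tip),max_speed=.12)
    flap(-1,.7)
    arm.line_to(cw(-.06,0,.30),max_speed=.25)
save("top","t2"); save("wrist","w2"); st()
for l in("flap_left_edge","flap_right_edge","packed_leg_1","carton","carton_cells","spare_leg"): print(l,pins("top",l),pins("wrist",l))
```

```text
[]
False
t 9.22 [ 0.616 -0.1    0.18 ] F [-0.6  0.5 -0.4] gap -0.003
t 11.78 [ 0.654 -0.216  0.167] F [-0.5  0.4  0.3] gap -0.002
t 12.78 [ 0.639 -0.172  0.298] F [-0.8 -0.   0.1] gap -0.001
flap_left_edge [([0.565, 0.021, 0.144], 0.64)] []
flap_right_edge [([0.644, -0.067, -0.0], 0.59), ([0.673, -0.251, 0.143], 0.55)] []
packed_leg_1 [([0.571, -0.102, 0.003], 0.82), ([0.645, -0.067, 0.002], 0.81), ([0.599, -0.166, 0.003], 0.79), ([0.647, -0.297, -0.002], 0.34)] [([0.642, -0.068, 0.001], 0.74), ([0.57, -0.094, 0.007], 0.67)]
carton [] [([0.617, -0.114, 0.002], 0.75)]
carton_cells [([0.622, -0.114, 0.005], 0.59)] [([0.626, -0.115, 0.004], 0.62), ([0.621, -0.112, 0.0], 0.24)]
spare_leg [([0.378, 0.271, 0.028], 0.96), ([0.648, -0.302, -0.003], 0.63)] []
```

View pics/w2.png

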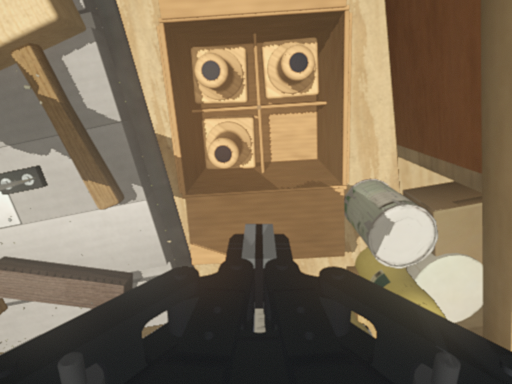

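```bash
cat >> h.py <<'E'
def ray(cam,px,z,pose=None):
    k=vision.calibration(cam); f=192/np.tan(np.deg2rad(k['vfov'])/2)
    px=np.atleast_2d(px).astype(float)
    d=np.stack([(px[:,0]-k['cx'])/f,-(px[:,1]-k['cy'])/f,-np.ones(len(px))],1)
    if 'tool_from_camera' in k:
        T=np.array(k['tool_from_camera']); s=pose or arm.sense(); R=Ro.from_rotvec(s['tool_rot']).as_matrix()
        o=s['tcp_pos']+R@T[:3,3]; d=d@(R@T[:3,:3]).T
    else: o=np.array(k['xyz']); d=d@Ro.from_rotvec(k['rotation']).as_matrix().T
    return o+d*((z-o[2])/d[:,2])[:,None]
E
python3 - <<'E'
from h import *
print({k:v for k,v in vision.calibration("wrist").items() if k!='tool_from_camera'})
a=ray("wrist",[(255,33),(262,172),(190,108),(327,103)],.068)
print(a.round(4)); 
for i in(0,2): d=a[i+1]-a[i]; print(np.rad2deg(np.arctan2(d[1],d[0])),np.linalg.norm(d))
print('legtips',ray("wrist",[(211,70),(299,63),(227,154)],.129).round(4))
b=cv2.imread("pics/t0.png")[190:260,160:235]; cv2.imwrite("pics/leg.png",cv2.resize(b,None,fx=8,fy=8,interpolation=cv2.INTER_CUBIC))
w=cv2.imread("pics/w2.png")[0:200,150:360]; cv2.imwrite("pics/w2c.png",cv2.resize(w,None,fx=3,fy=3,interpolation=cv2.INTER_CUBIC))
E
```

```text
{'vfov': 63.28848723929345, 'cx': 258.6288783076251, 'cy': 185.56203553875622}
[[ 0.5954 -0.0469  0.068 ]
 [ 0.6491 -0.184   0.068 ]
 [ 0.5513 -0.1406  0.068 ]
 [ 0.6918 -0.0883  0.068 ]]
-68.61155309568586 0.14725178525795593
20.430656182302133 0.14992446130696838
legtips [[ 0.5719 -0.0975  0.129 ]
 [ 0.6431 -0.0677  0.129 ]
 [ 0.6067 -0.1643  0.129 ]]
```

View pics/w2c.png

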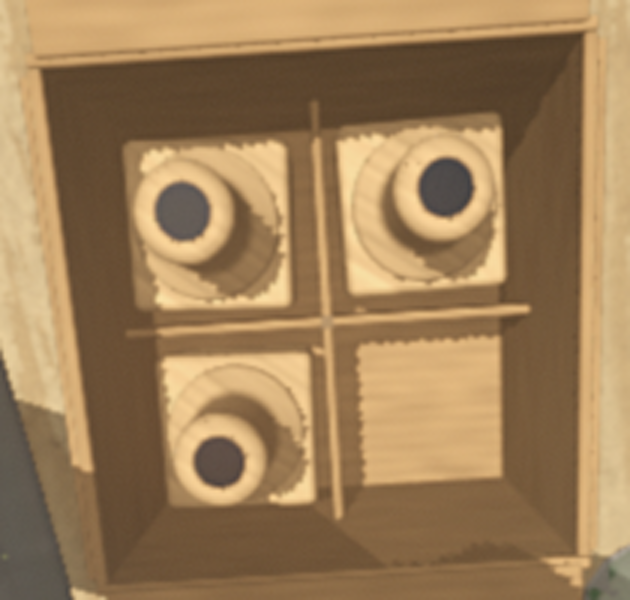

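View pics/leg.png

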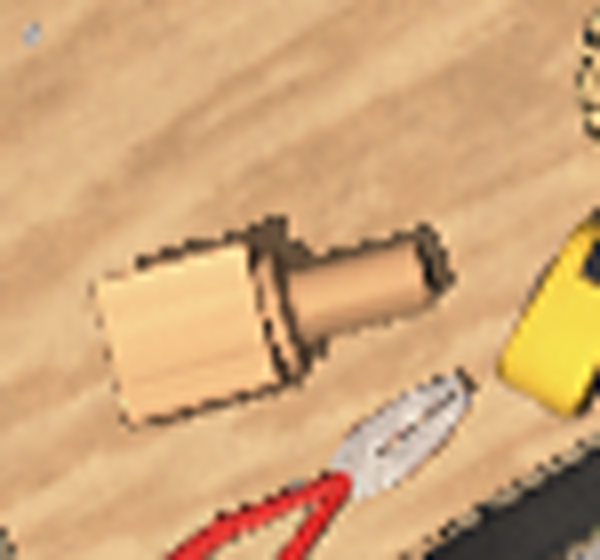

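Run:
```python
from h import *
c=lambda l:[(160+x/8-.4,190+y/8-.4) for x,y in l]
a=ray("top",c([(95,287),(245,242),(275,385),(130,425)]),.058); print(a.round(4))
n=ray("top",c([(325,293),(415,268),(440,265)]),.044); print(n.round(4))
a=ray("wrist",[(255,34),(263,172),(192.7,111),(326,103),(258.7,107.3)],.068);print(a.round(4))
for i in(0,2): d=a[i+1]-a[i]; print(np.rad2deg(np.arctan2(d[1],d[0])))
```

```text
[[0.4017 0.2757 0.058 ]
 [0.4178 0.2172 0.058 ]
 [0.3621 0.2055 0.058 ]
 [0.3482 0.2617 0.058 ]]
[[0.3979 0.1882 0.044 ]
 [0.4068 0.1526 0.044 ]
 [0.4077 0.1428 0.044 ]]
[[ 0.5957 -0.0478  0.068 ]
 [ 0.6502 -0.1837  0.068 ]
 [ 0.555  -0.1428  0.068 ]
 [ 0.6908 -0.0886  0.068 ]
 [ 0.6225 -0.1162  0.068 ]]
-68.13794054028104
21.736646515641052
```

```bash
sed -i 's/^C=.*/C=np.array([.622,-.115]); YAW=np.deg2rad(111.8)/' h.py
cat >> h.py <<'E'
def hor(a,sx=-1):
    d=np.array([np.cos(a),np.sin(a),0]); X=np.array([0,0,sx]); return Ro.from_matrix(np.stack([X,np.cross(d,X),d],1)).as_rotvec()
E
python3 - <<'E'
from h import *
y=np.deg2rad(104.3)
p=np.array([.3995,.174])
for zz in(.23,.037,.2):print(arm.ik([*p,zz],down(y)))
set_gripper(.5,f_grip=80)
arm.move_ptp([*p,.23],down(y)); st()
for px,py in((.4,.24),(.42,.23),(.45,.23)):
  for a in(-60,-75.7,-90):
    for z in(.1,.2):
      q=arm.ik([px,py,z],hor(np.deg2rad(a))); print(px,py,a,z,None if q is None else np.round(q,2))
save("wrist","w3"); print(pins("wrist","spare_leg"),fnd("wrist","spare_leg"))
r=finder.cut_out("wrist","spare_leg")
if r: print(r[0]["confidence"],cv2.minAreaRect(np.argwhere(r[0]["region"])[:,::-1].astype(np.float32)))
E
```

```text
[ 0.41341263  0.05126633 -0.9221089   2.07656596  0.0475213   1.03453361
 -0.28277458]
[ 0.15583558  0.43470066 -0.72612769  2.20977983  0.4776243   0.65394381
 -0.66238815]
[ 0.38422576  0.10647236 -0.91296823  2.10749716  0.10203525  0.97127551
 -0.33412045]
t 15.43 [0.401 0.173 0.231] F [ 0.   0.3 -0.4] gap 0.502
0.4 0.24 -60 0.1 [-1.03  0.97 -0.17  1.86  1.01  1.86 -1.38]
0.4 0.24 -60 0.2 [-1.04  0.77 -0.17  1.93  1.02  1.93 -1.26]
0.4 0.24 -75.7 0.1 [-1.12  1.01  0.04  1.72  0.76  1.86 -1.26]
0.4 0.24 -75.7 0.2 [-1.11  0.82  0.02  1.78  0.8   1.95 -1.18]
0.4 0.24 -90 0.1 [-1.19  1.08  0.26  1.6   0.52  1.88 -1.14]
0.4 0.24 -90 0.2 [-1.35  0.95  0.48  1.66  0.5   1.9  -0.96]
0.42 0.23 -60 0.1 [-0.99  0.97 -0.17  1.86  1.06  1.86 -1.37]
0.42 0.23 -60 0.2 [-1.    0.77 -0.17  1.93  1.06  1.91 -1.24]
0.42 0.23 -75.7 0.1 [-0.91  1.02 -0.17  1.7   0.89  1.96 -1.34]
0.42 0.23 -75.7 0.2 [-1.03  0.83 -0.03  1.77  0.86  1.97 -1.18]
0.42 0.23 -90 0.1 [-1.    1.06  0.04  1.57  0.65  1.97 -1.24]
0.42 0.23 -90 0.2 [-1.32  0.96  0.48  1.65  0.53  1.89 -0.95]
0.45 0.23 -60 0.1 [-0.95  0.98 -0.17  1.83  1.11  1.86 -1.33]
0.45 0.23 -60 0.2 [-0.95  0.78 -0.17  1.89  1.11  1.91 -1.21]
0.45 0.23 -75.7 0.1 [-1.05  1.03  0.04  1.67  0.84  1.85 -1.21]
0.45 0.23 -75.7 0.2 [-1.05  0.85  0.04  1.73  0.88  1.93 -1.12]
0.45 0.23 -90 0.1 [-1.12  1.1   0.26  1.53  0.59  1.89 -1.09]
0.45 0.23 -90 0.2 [-1.27  0.98  0.48  1.6   0.56  1.89 -0.91]
[([0.376, 0.274, 0.03], 0.77)] [([0.388, 0.231, 0.058], 0.85)]
0.73 ((257.0, 124.49998474121094), (63.99999237060547, 128.99996948242188), 0.0)
```

View pics/w3.png

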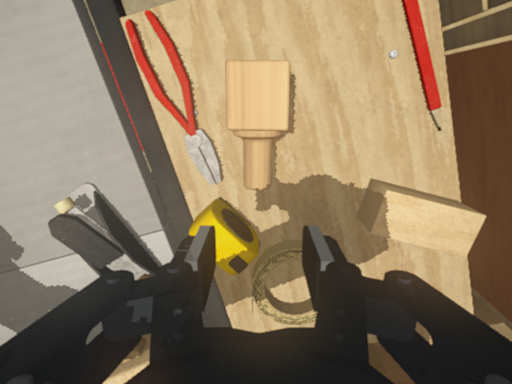

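Run:
```python
from h import *
print(ray("wrist",[(226.5,61),(289.5,61),(288,130),(227.5,130)],.058).round(4)); print(ray("wrist",[(258,188),(258,150),(245,165),(270,165)],.029).round(4)); print('tapem',ray("wrist",[(222,200),(250,265),(260,240)],.072).round(3),'pl',ray("wrist",[(218,182),(212,135)],.01).round(3))
```

```text
[[0.3484 0.2628 0.058 ]
 [0.4019 0.2762 0.058 ]
 [0.4166 0.2183 0.058 ]
 [0.3622 0.2047 0.058 ]]
[[0.4052 0.149  0.029 ]
 [0.3953 0.1888 0.029 ]
 [0.3859 0.1701 0.029 ]
 [0.4114 0.1765 0.029 ]]
tapem [[0.372 0.142 0.072]
 [0.414 0.081 0.072]
 [0.417 0.11  0.072]] pl [[0.361 0.139 0.01 ]
 [0.344 0.19  0.01 ]]
```

Run:
```python
from h import *
b=np.array([.375,.2695]); a=np.deg2rad(-76); u=np.array([np.cos(a),np.sin(a)])
g=b+.093*u; y=a+np.pi
arm.line_to([*g,.10],max_speed=.15,ori=down(y))
print(arm.line_to([*g,.037],max_speed=.1,contact_N=10)); st()
set_gripper(0.0,f_grip=80); s=st(); print(s['gripper_force'])
arm.line_to([*g,.23],max_speed=.12); s=st(); print(s['gripper_force'],s['joint_positions'].round(2))
S=np.array([.41,.24])
for z in(.24,.22,.2,.17):
  for aa in(-76,-68,-60):
    for SS in((.41,.24),(.43,.22)):
      q=arm.ik([*SS,z],hor(np.deg2rad(aa))); print(z,aa,SS,None if q is None else q.round(2))
```

```text
False
t 17.43 [0.398 0.18  0.037] F [ 0.4 -0.4  0.3] gap 0.501
t 17.71 [0.398 0.179 0.038] F [-0.5 -1.4  5.4] gap 0.322
78.51058959960938
t 19.47 [0.397 0.179 0.229] F [-0.3 -0.1 -2.3] gap 0.327
78.86793851852417 [ 0.42  0.06 -0.95  2.08  0.05  1.03 -0.3 ]
0.24 -76 (0.41, 0.24) [-1.28  0.78  0.26  1.78  0.76  1.9  -1.03]
0.24 -76 (0.43, 0.22) [-1.06  0.76  0.04  1.79  0.87  1.96 -1.11]
0.24 -68 (0.41, 0.24) [-1.16  0.73  0.04  1.85  0.9   1.92 -1.12]
0.24 -68 (0.43, 0.22) [-1.11  0.72  0.04  1.87  0.94  1.89 -1.11]
0.24 -60 (0.41, 0.24) [-1.02  0.69 -0.17  1.93  1.05  1.95 -1.19]
0.24 -60 (0.43, 0.22) [-0.94  0.69 -0.21  1.95  1.1   1.95 -1.19]
0.22 -76 (0.41, 0.24) [-1.28  0.82  0.26  1.78  0.74  1.87 -1.05]
0.22 -76 (0.43, 0.22) [-1.06  0.79  0.04  1.78  0.86  1.94 -1.13]
0.22 -68 (0.41, 0.24) [-1.04  0.76 -0.09  1.84  0.94  1.96 -1.19]
0.22 -68 (0.43, 0.22) [-0.96  0.76 -0.14  1.86  1.    1.96 -1.19]
0.22 -60 (0.41, 0.24) [-1.02  0.73 -0.17  1.92  1.04  1.94 -1.22]
0.22 -60 (0.43, 0.22) [-0.89  0.74 -0.27  1.94  1.11  1.96 -1.23]
0.2 -76 (0.41, 0.24) [-1.11  0.83  0.04  1.76  0.81  1.95 -1.16]
0.2 -76 (0.43, 0.22) [-1.06  0.83  0.04  1.77  0.85  1.92 -1.15]
0.2 -68 (0.41, 0.24) [-1.16  0.8   0.04  1.84  0.89  1.88 -1.17]
0.2 -68 (0.43, 0.22) [-0.97  0.79 -0.13  1.85  0.99  1.94 -1.21]
0.2 -60 (0.41, 0.24) [-1.02  0.77 -0.17  1.92  1.04  1.93 -1.25]
0.2 -60 (0.43, 0.22) [-0.97  0.76 -0.17  1.93  1.08  1.9  -1.24]
0.17 -76 (0.41, 0.24) [-1.03  0.89 -0.05  1.74  0.83  1.97 -1.23]
0.17 -76 (0.43, 0.22) [-0.98  0.88 -0.06  1.76  0.88  1.95 -1.22]
0.17 -68 (0.41, 0.24) [-0.98  0.86 -0.17  1.82  0.95  1.96 -1.28]
0.17 -68 (0.43, 0.22) [-0.93  0.86 -0.17  1.83  1.    1.94 -1.27]
0.17 -60 (0.41, 0.24) [-1.02  0.83 -0.17  1.9   1.03  1.91 -1.29]
0.17 -60 (0.43, 0.22) [-0.97  0.82 -0.17  1.92  1.08  1.89 -1.28]
```

Run:
```python
from h import *
a=np.deg2rad(-62); S=np.array([.42,.23])
try:
    arm.line_to([*S,.24],max_speed=.04,ori=hor(a)); print('line')
except arm.PlanningError as e:
    print(e); arm.line_to([*S,.30],max_speed=.15); arm.move_ptp([*S,.24],hor(a))
s=st(); print(s['gripper_force'],s['joint_positions'].round(2))
save("scene","s4")
```

```text
line
t 21.68 [0.42 0.23 0.24] F [ 0.4 -0.7 -2.5] gap 0.324
79.07423257827759 [-0.98  0.7  -0.18  1.92  1.05  1.96 -1.18]
```

View pics/s4.png

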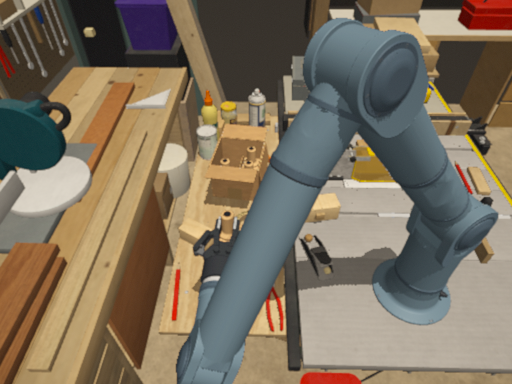

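Run:
```python
from h import *
a=np.deg2rad(-62); S=np.array([.42,.23])
print(arm.line_to([*S,.115],max_speed=.12,contact_N=12)); s=st()
print(arm.line_to([*S,.086],max_speed=.02,contact_N=4)); s=st(); print(s['moment'].round(2))
```

```text
False
t 22.93 [0.42  0.23  0.116] F [ 0.3  0.1 -1.1] gap 0.326
True
t 23.92 [0.42  0.23  0.095] F [0.7 0.4 2.8] gap 0.328
[0.48 0.11 0.03]
```

Run:
```python
from h import *
a=np.deg2rad(-62); S=np.array([.42,.23]); u=np.array([np.cos(a),np.sin(a)])
set_gripper(.65); st()
z=arm.sense()['tcp_pos'][2]
B=S-.1*u
arm.line_to([*B,z],max_speed=.12); st()
print(arm.line_to([*B,.26],max_speed=.2))
T=np.array([.42,.23])
from itertools import product
for k in range(4):
    y=YAW+np.pi/4+k*np.pi/2   # later placement yaws
    q=arm.ik([*cw(-.0375,-.0375,.115)],down(y)); print('place',k,None if q is None else q.round(2))
for k in range(8):
    y=-np.pi+k*np.pi/4+a; q=arm.ik([*T,.12],down(y)); print('grasp',round(np.rad2deg(y)),None if q is None else q.round(2))
save("top","t5"); save("scene","s5"); print(pins("top","spare_leg"),pins("scene","spare_leg"),fnd("top","spare_leg"),fnd("scene","spare_leg")); s=st(); print(s['joint_positions'].round(2))
```

```text
t 24.3 [0.419 0.23  0.093] F [-0.3 -0.3 -0.4] gap 0.652
t 25.28 [0.373 0.318 0.094] F [0.8 0.7 0. ] gap 0.647
False
place 0 [-0.16  0.62  0.41  1.62 -0.28  0.96  1.51]
place 1 [-0.6   0.93  1.14  1.64 -0.91  1.19 -2.77]
place 2 [-0.14  0.61  0.38  1.62 -0.26  0.96 -1.64]
place 3 [-0.05  0.59  0.25  1.62 -0.17  0.95 -0.14]
grasp -242 [-0.66  0.24  0.08  2.11 -0.03  0.79 -0.07]
grasp -197 [-0.83  0.24  0.27  2.12 -0.09  0.79  0.77]
grasp -152 [-1.1   0.27  0.57  2.13 -0.2   0.79  1.66]
grasp -107 [-1.41  0.36  0.95  2.14 -0.4   0.82  2.63]
grasp -62 [-1.57  0.48  1.17  2.15 -0.59  0.88 -2.7 ]
grasp -17 [-1.09  0.27  0.56  2.13 -0.2   0.79 -2.27]
grasp 28 [-0.82  0.24  0.26  2.12 -0.09  0.79 -1.59]
grasp 73 [-0.66  0.24  0.08  2.11 -0.03  0.79 -0.86]
[([0.424, 0.221, 0.001], 0.61), ([0.587, 0.158, 0.003], 0.34)] [([0.424, 0.222, 0.002], 0.86)] [([0.42, 0.215, 0.07], 0.96)] [([0.421, 0.235, 0.072], 0.97)]
t 26.57 [0.373 0.318 0.259] F [ 0.1 -0.2 -0.3] gap 0.649
[-1.34  0.73  0.1   1.78  0.88  1.95 -1.05]
```

View pics/s5.png

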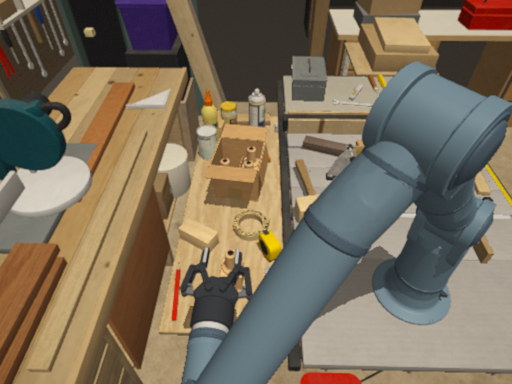

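Run:
```python
from h import *
T=np.array([.4238,.2225]); y=np.deg2rad(73)
try: arm.line_to([*T,.26],max_speed=.06,ori=down(y))
except arm.PlanningError as e: print(e); arm.move_ptp([*T,.26],down(y))
s=st(); print(s['joint_positions'].round(2))
p=arm.sense(); save("wrist","w6"); print(pins("wrist","spare_leg"),fnd("wrist","spare_leg"))
```

```text
t 28.52 [0.424 0.223 0.26 ] F [-0.1  0.3 -0.8] gap 0.651
[-0.8   0.04  0.23  2.   -0.01  1.1  -0.85]
[([0.424, 0.223, 0.001], 0.93)] [([0.429, 0.234, 0.07], 0.68)]
```

View pics/w6.png

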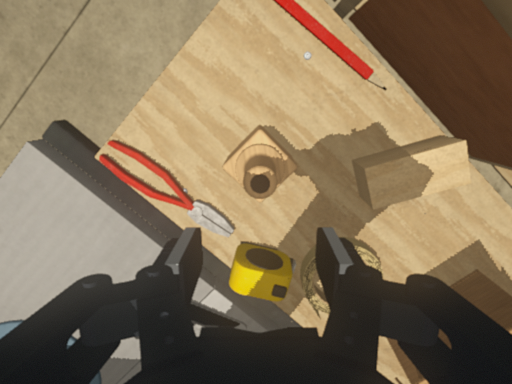

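Run:
```python
from h import *
t=ray("wrist",[(260.5,183)],.125)[0]; print(t.round(4))
T=np.array([.4238,.2225]); T=(T+t[:2])/2 if np.linalg.norm(T-t[:2])<.01 else T
r=arm.line_to([*T,.113],max_speed=.13,contact_N=10); print(r); st()
if not r:
    set_gripper(0.0,f_grip=60); s=st(); print(s['gripper_force'])
    arm.line_to([*T,.36],max_speed=.2); s=st(); print(s['gripper_force'])
    for z in(.36,.12): print(arm.ik(cw(-.0375,-.0375,z),down(YAW+np.pi/4-np.pi/2)))
```

```text
[0.4242 0.2215 0.125 ]
False
t 29.96 [0.425 0.222 0.114] F [ 0.5  0.2 -1.5] gap 0.65
t 30.31 [0.425 0.223 0.114] F [-1.3  1.1  5.6] gap 0.334
59.12651717662811
t 31.69 [0.423 0.221 0.358] F [ 0.6  0.3 -1.6] gap 0.336
59.20633614063263
[-0.366103    0.454528    0.72451612  1.39865373 -0.29974949  1.39996694
 -0.04670452]
[-0.33071939  0.66925494  0.65815244  1.63012146 -0.46637216  1.00456951
  0.07321647]
```

Run:
```python
from h import *
y=YAW-np.pi/4; o=down(y)
P=lambda z: cw(-.0375,-.0375,z)
arm.line_to(P(.34),max_speed=.2,ori=o); st()
arm.sleep(.3)
r=arm.line_to(P(.20),max_speed=.12,contact_N=8); print(r); st()
if not r:
    r=arm.line_to(P(.130),max_speed=.05,contact_N=5); print(r); st()
    save("wrist","w7")
    if not r:
        r=arm.line_to(P(.108),max_speed=.02,contact_N=4); print(r); s=st(); print(s['moment'].round(2))
```

```text
t 34.02 [ 0.671 -0.135  0.34 ] F [ 0.5 -0.5 -2.4] gap 0.337
False
t 35.63 [ 0.672 -0.136  0.201] F [-0.4  0.2 -2. ] gap 0.337
False
t 37.18 [ 0.671 -0.136  0.131] F [-0.4  0.9 -1.9] gap 0.335
True
t 37.9 [ 0.671 -0.136  0.118] F [-0.3  0.8  4.1] gap 0.335
[ 0.01 -0.03  0.02]
```

Run:
```python
from h import *
P=lambda z: cw(-.0375,-.0375,z)
set_gripper(.45); st()
arm.line_to(P(.19),max_speed=.1); arm.line_to(P(.36),max_speed=.2); arm.line_to(cw(-.12,.06,.36),max_speed=.2)
save("wrist","w8"); save("top","t8"); st()
for l in("packed_leg_1","flap_left_edge","flap_right_edge"): print(l,pins("top",l),pins("wrist",l))
```

```text
t 38.16 [ 0.669 -0.135  0.116] F [-0.3 -0.2  0.9] gap 0.449
t 40.93 [ 0.612 -0.246  0.359] F [-0.5 -0.1 -0.9] gap 0.451
packed_leg_1 [([0.569, -0.099, 0.004], 0.87), ([0.604, -0.165, 0.002], 0.74), ([0.644, -0.069, 0.004], 0.61)] [([0.605, -0.16, 0.005], 0.97), ([0.569, -0.095, 0.007], 0.58)]
flap_left_edge [([0.567, 0.022, 0.145], 0.58)] []
flap_right_edge [([0.675, -0.249, 0.143], 0.68)] [([0.675, -0.248, 0.15], 0.69)]
```

View pics/w8.png

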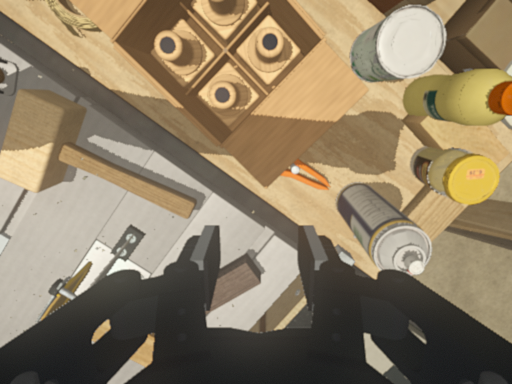

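The picture shows all four cells filled. The spare leg stands upright in its cell with its tip at about (270,42), and both flaps are folded back.

Run:
```python
from h import *
print(arm.sign_off())
```

```text
the job is handed in; nothing more can be done
None
```

The job is handed in at about 41 s: both flaps are folded back well past upright, and the spare leg was stood on the table, regrasped by its neck and lowered upright into the empty cell.

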